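Find the loose clamp bolt on the block heater and hold its cover open

ROBOT

A 6-joint arm with a two-finger parallel gripper is mounted at the origin on the work surface. World frame = base frame: x ahead of the robot, y to its left, z up, the work surface at z = 0. Lengths are in m, angles in rad, forces in N, time in s.
With the tool pointing down it reaches from about 0.25 to 0.725 m from the base axis. Payload 4 kg.
Tool frame: the origin (TCP) lies midway between the tips of the shut fingers; the grasp point (between the pads) lies 19 mm behind it; z points along the fingers, y is the direction in which the jaws open and shut (so a half turn about z gives the same grasp; the last joint's range is limited). The gripper opens to 85 mm and grips with 20 to 120 N. Pads are 22 mm wide; open, the fingers measure 114 mm over their backs; the gripper's body (76 mm by 85 mm) begins 54 mm behind the grasp point. The pads swing forward as they close: fully open they stand 13 mm farther back than shut.
Start: joints at [0, 0.241, 0.005, 1.335, 0, 1.571], TCP at [0.5, -0, 0.231] pointing down, gripper open.
Joint ranges: [-2.72, 2.72], [-1.05, 1.87], [-1.09, 1.28], [-1.99, 2.15], [-1.42, 1.44], [-3.14, 3.14]. Speed limits (rad/s): [2.79, 2.79, 3.14, 3.14, 3.14, 3.14].

INTERFACE

Orientations are given as a rotation vector (axis times angle).
In Python, from cell import ctrl gives the robot as it stands. The module is installed in compiled form; this text tells all that it offers.
- The arm moves only by the tool step_arm, never from a script. Its argument "rows" is a list of rows, each a list of 7 numbers: the shift along the tool's x, y, z in m, then the turn, a rotation vector about the tool's x, y, z in rad, then the closure, from 0 (fully open) to 1 (shut). A call has 1 to 20 rows; each row is the pose to reach, as a shift and turn from the pose commanded when the call began, along the tool's axes at that moment; what a row does not reach only later rows make up. A row lasts 1/12 s, in which the tool goes at most 41.7 mm and 7.16 degrees, less where a joint would pass 70% of its speed; a pose out of reach is approached as far as the arm can. A call with a gripper value outside its range is refused whole. The fingers move at their own pace and stop on an object; "newtons" is the grip in N (left out, the last holds). Time passes only in rows, so rows that repeat a pose let the fingers close. It gives the time, the measured TCP pose, the force and the opening at its end, in the units of the state.
- ctrl.state(): the state, without advancing time (a new reading comes with each control period).
- ctrl.get_image(name): name is "scene" or "side" or "wrist"; returns the picture (400x640x3 uint8, red, green, blue); there is no depth.
- ctrl.get_calibration(name): a dict with "vertical_fov" (degrees; the focal length in pixels is half the picture's height over the tangent of half this angle, whatever the lens; pixels are square), "cx", "cy" (the principal point, pixels), "T" (4x4, takes a point from camera to world coordinates). Camera axes: x right, y up, looking along -z (the intrinsics and any distortion apply to the point x, -y, -z); pixel columns grow to the right and rows downward; lengths in m; the calibration is good to about 2 mm. A picture is of the moment at which its call begins: read the wrist's pose just before it. get_calibration takes no time and is no camera call; for the wrist camera it gives the pose at the moment of the call.
- ctrl.job_done(): hands the job in, once; it reports no verdict.
The state is a dict: "time_s": time; "joints": joint angles; "joint_vel": joint speeds; "joint_efforts": joint torques, N m; "tool_pos": TCP position; "tcp_rot": TCP orientation; "ft_force": force on the tool from outside, world axes, zero at the start; "moment": the same for the moment, N m; "finger_gap": finger opening in m.
Only numpy, scipy, OpenCV 4.12 (cv2) and the standard library are available. Lean on these libraries where they do the work, as an engineer would, in place of code of your own. Each camera call takes 0.05 s, during which the arm holds its last target.

TASK

One of the three knurled clamp bolts on the block heater has worked loose. With all the covers shut, tap the bolts gently from above until you find the one that sinks, and push it fully down, where it stays; then lift the amber cover directly behind that bolt by its orange handle, at least half-way to upright, and finish while still holding it open in the gripper so that a colleague can get at the clamp. Leave the other two covers shut and do not disturb the things around the heater.

Things in the scene. Friction and masses are not known exactly. Their poses are not given: they have to be found in the camera images.
- block: White three-bay block heater, fixed to the bench for the episode, 200 (its x) by 310 (its y) mm, 60 mm high. Origin: centre of its underside on the bench; x points from the bolt side to the hinge side (away from the robot), y along the row of bays, z up. Bolts stand at x -62.5 mm, y +90, 0, -90 mm; each bay's amber cover lies behind its own bolt at the same y.
- bolt_a_top (a point): Centre of the top of the left (+y) bolt's knurled steel head, 30 mm across, 14 mm tall; at the start 84 mm above the bench. It is the bolt of cover_a. All three look alike.
- bolt_a (a joint): How far this bolt has sunk, m: 0 at the start. A firm bolt gives less than 2 mm. The loose one gives at 2 to 3 N, sinks 8 mm onto its stop and stays down. Tap down with 5 to 6 N, with shut fingertips for instance.
- bolt_b_top (a point): Centre of the top of the middle bolt's knurled steel head, 30 mm across, 14 mm tall; at the start 84 mm above the bench. It is the bolt of cover_b. All three look alike.
- bolt_b (a joint): How far this bolt has sunk, m: 0 at the start. A firm bolt gives less than 2 mm. The loose one gives at 2 to 3 N, sinks 8 mm onto its stop and stays down. Tap down with 5 to 6 N, with shut fingertips for instance.
- bolt_c_top (a point): Centre of the top of the right (-y) bolt's knurled steel head, 30 mm across, 14 mm tall; at the start 84 mm above the bench. It is the bolt of cover_c. All three look alike.
- bolt_c (a joint): How far this bolt has sunk, m: 0 at the start. A firm bolt gives less than 2 mm. The loose one gives at 2 to 3 N, sinks 8 mm onto its stop and stays down. Tap down with 5 to 6 N, with shut fingertips for instance.
- cover_a_grip (a point): Centre of the orange handle bar of the left (+y) cover: a cylinder 18 mm in diameter and 26 mm long lying along the block's y on a 10 mm (x) by 12 mm (y) black stem, 28 mm above the cover's top. Pinch it across its flat ends (26 mm, along the block's y) with the fingers pointing down; it can turn between the fingers as the cover swings. The axes turn with the cover.
- cover_a_hinge (a point): Middle of the hinge line of the left (+y) cover, at its far edge, 60 mm above the bench; the hinge runs along the block's y. When shut, the handle centre lies 82 mm from it towards -x of the block and 33 mm above it.
- cover_a (a joint): Angle of this cover, rad: 0 shut, growing as the near edge (with the handle) rises and swings away from the robot; stop at 1.25. Amber plate 92 (x) by 82 (y) by 5 mm, 150 g or so; no spring or friction: it falls shut by itself when let go.
- cover_b_grip (a point): Centre of the orange handle bar of the middle cover: a cylinder 18 mm in diameter and 26 mm long lying along the block's y on a 10 mm (x) by 12 mm (y) black stem, 28 mm above the cover's top. Pinch it across its flat ends (26 mm, along the block's y) with the fingers pointing down; it can turn between the fingers as the cover swings. The axes turn with the cover.
- cover_b_hinge (a point): Middle of the hinge line of the middle cover, at its far edge, 60 mm above the bench; the hinge runs along the block's y. When shut, the handle centre lies 82 mm from it towards -x of the block and 33 mm above it.
- cover_b (a joint): Angle of this cover, rad: 0 shut, growing as the near edge (with the handle) rises and swings away from the robot; stop at 1.25. Amber plate 92 (x) by 82 (y) by 5 mm, 150 g or so; no spring or friction: it falls shut by itself when let go.
- cover_c_grip (a point): Centre of the orange handle bar of the right (-y) cover: a cylinder 18 mm in diameter and 26 mm long lying along the block's y on a 10 mm (x) by 12 mm (y) black stem, 28 mm above the cover's top. Pinch it across its flat ends (26 mm, along the block's y) with the fingers pointing down; it can turn between the fingers as the cover swings. The axes turn with the cover.
- cover_c_hinge (a point): Middle of the hinge line of the right (-y) cover, at its far edge, 60 mm above the bench; the hinge runs along the block's y. When shut, the handle centre lies 82 mm from it towards -x of the block and 33 mm above it.
- cover_c (a joint): Angle of this cover, rad: 0 shut, growing as the near edge (with the handle) rises and swings away from the robot; stop at 1.25. Amber plate 92 (x) by 82 (y) by 5 mm, 150 g or so; no spring or friction: it falls shut by itself when let go.
- rack: Bystander: blue tube rack with capped tubes, 85 x 60 x 39 mm, standing left of the block. Origin: at its underside.
- driver: Bystander: screwdriver 160 mm long lying on the bench between the robot and the block. Origin: on the bench under its middle.
- timer: Bystander: white bench timer 60 x 50 x 24 mm, right of the block. Origin: at its underside.
- pipette: Bystander: grey pipette 250 mm long lying on the bench, far left. Origin: at its underside.
- reagent: Bystander: amber bottle with blue cap, 64 mm across, 130 mm tall, far left. Origin: at its underside.
- tips: Bystander: blue pipette-tip box 85 x 120 x 58 mm, far right. Origin: at its underside.
- beaker: Bystander: glass beaker 70 mm across, 90 mm tall, far right. Origin: at its underside.

How it is judged:
By the outcome, as a careful person would: the job done as asked, in the order asked, and still so for the second after the job is handed in, while the arm keeps its last pose, push and grip.
It also fails if it takes over 45 s, if anything falls off the work surface, if the arm or the gripper's body presses on something with over 40 N, if the wrist force passes 120 N, or if a joint passes its speed limit or range.

## Working session

There is one attempt and no reset: what is moved stays moved. The work goes in short steps, Python scripts to look and compute and a tool call to move; the robot and the scene stay as the last step left them, time stands still between calls to the robot, and variables do not carry over. Pictures are saved under pics/ and viewed, and the job is handed in when it is done.

Besides the shell and the picture viewer there is one more tool, called after "Call:" as name(argument=value, ...) on one line, values as JSON. step_arm: Moves the arm, as the interface text tells. Its arguments: {"type":"object","properties":{"rows":{"type":"array"},"newtons":{"type":"number"}},"required":["rows"]}

```bash
mkdir -p pics; python3 - <<'E'
from cell import ctrl
import cv2
for n in ["scene","side","wrist"]:
    c=ctrl.get_calibration(n); print(n,c)
    im=ctrl.get_image(n); cv2.imwrite(f"pics/{n}0.png",im[:,:,::-1])
print(ctrl.state())
E
```

```text
scene {'vertical_fov': 55.951219443572, 'cx': 315.68524248347944, 'cy': 192.70537915798053, 'T': array([[-7.10981362e-01, -5.62379421e-01,  4.22178741e-01,
         9.61266876e-01],
       [ 7.03210797e-01, -5.68355685e-01,  4.27160848e-01,
         4.64688187e-01],
       [-2.78782796e-04,  6.00584051e-01,  7.99561580e-01,
         9.53654967e-01],
       [ 0.00000000e+00,  0.00000000e+00,  0.00000000e+00,
         1.00000000e+00]])}
side {'vertical_fov': 57.4331348838117, 'cx': 323.3530899178359, 'cy': 196.197115909147, 'T': array([[ 0.89085809,  0.24334396, -0.38360862,  0.01436843],
       [-0.45423904,  0.48873059, -0.74485523, -0.97671996],
       [ 0.00622525,  0.83781032,  0.54592592,  0.79005292],
       [ 0.        ,  0.        ,  0.        ,  1.        ]])}
wrist {'vertical_fov': 71.41365369282202, 'cx': 325.25851411434985, 'cy': 201.21220893810457, 'T': array([[ 9.99998118e-01, -1.35520570e-03,  1.38865757e-03,
         4.98420644e-01],
       [ 9.26273350e-04,  9.62277075e-01,  2.72069793e-01,
         6.83704379e-02],
       [-1.70498388e-03, -2.72067994e-01,  9.62276519e-01,
         3.72658630e-01],
       [ 0.00000000e+00,  0.00000000e+00,  0.00000000e+00,
         1.00000000e+00]])}
{'time_s': 0.15, 'joints': array([-3.39195312e-07,  2.41254764e-01,  4.04628723e-03,  1.33521750e+00,
       -1.43593424e-05,  1.57077967e+00]), 'joint_vel': array([ 0.00076264, -0.00250266,  0.0026954 , -0.00143863,  0.00027581,
       -0.00071862]), 'joint_efforts': array([-1.62746033e-03, -3.72633219e+01,  2.52638429e+01,  1.23480460e-02,
       -1.30651040e-05,  1.49362950e-05]), 'tool_pos': array([ 4.99519678e-01, -4.52749517e-06,  2.30614873e-01]), 'tcp_rot': array([-2.22061531e+00, -2.22065157e+00,  1.82535351e-03]), 'ft_force': array([0.43977474, 0.50213352, 0.44803957]), 'moment': array([ 0.02464993, -0.01188489,  0.00275522]), 'finger_gap': 0.08558751907225691}
```

View pics/scene0.png

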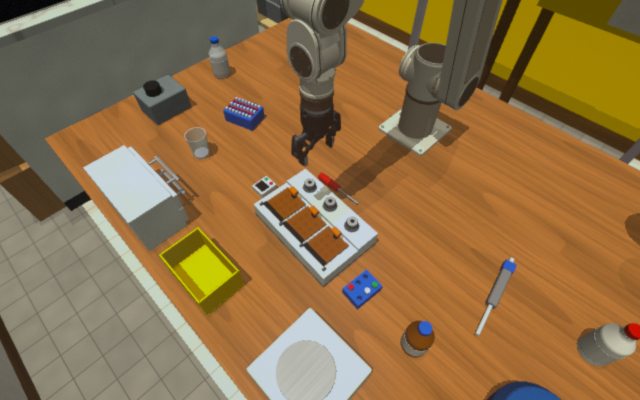

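View pics/side0.png

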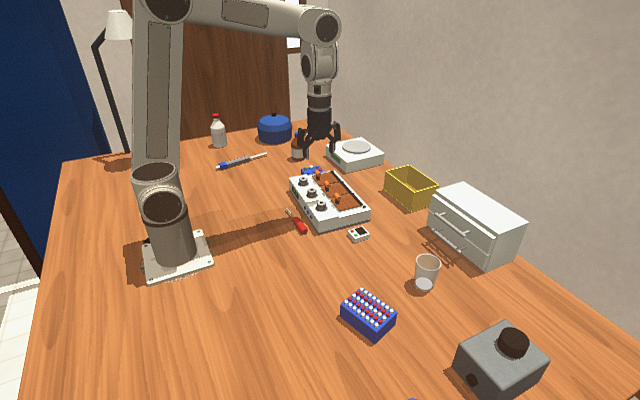

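View pics/wrist0.png

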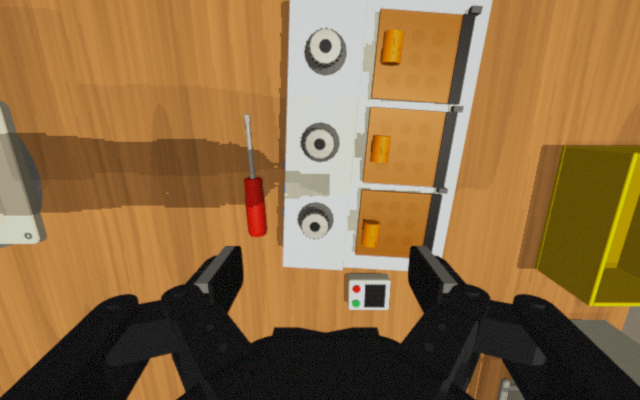

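The wrist view shows the bolt heads at about (325,45), (319,144) and (315,226), with the orange handles at (393,46), (381,149) and (371,234). Hinges are on the right, which is world +x. Next I'll measure these points.

```bash
cat > h.py <<'E'
import numpy as np, cv2
from cell import ctrl
def ray(c,u,v):
    f=200/np.tan(np.radians(c["vertical_fov"]/2))
    d=np.array([(u-c["cx"])/f,-(v-c["cy"])/f,-1.]); T=c["T"]
    return T[:3,3],T[:3,:3]@d
def onplane(c,u,v,z):
    o,d=ray(c,u,v); return o+d*(z-o[2])/d[2]
def proj(c,p):
    f=200/np.tan(np.radians(c["vertical_fov"]/2)); T=c["T"]
    q=T[:3,:3].T@(np.array(p)-T[:3,3]); return c["cx"]+f*q[0]/-q[2], c["cy"]-f*q[1]/-q[2]
def blobs(mask,amin):
    n,l,s,ce=cv2.connectedComponentsWithStats(mask.astype(np.uint8))
    return [(ce[i],s[i]) for i in range(1,n) if s[i][4]>=amin]
E
python3 - <<'E'
from h import *
im=cv2.imread("pics/wrist0.png"); c=ctrl.get_calibration("wrist")
hsv=cv2.cvtColor(im,cv2.COLOR_BGR2HSV)
m=(hsv[...,0]>8)&(hsv[...,0]<22)&(hsv[...,1]>200)&(hsv[...,2]>190)
for ce,s in blobs(m,60): print("orange",ce,s,onplane(c,*ce,0.093+0.005))
g=im.max(2)
m=(g<90); m[:, :290]=0; m[:,350:]=0; m[270:]=0
for ce,s in blobs(m,20): print("dark",ce,s,onplane(c,*ce,0.084))
big=np.hstack([cv2.resize(im[0:280,270:500],None,fx=2,fy=2,interpolation=cv2.INTER_CUBIC)])
cv2.imwrite("pics/crop0.png",big)
for n in ["scene","side"]:
    i=cv2.imread(f"pics/{n}0.png")
    x0,y0=(240,160) if n=="scene" else (270,150)
    cv2.imwrite(f"pics/{n}0c.png",cv2.resize(i[y0:y0+130,x0:x0+160],None,fx=4,fy=4,interpolation=cv2.INTER_CUBIC))
E
```

```text
orange [393.95510204  44.85714286] [384  29  20  34 490] [0.55882503 0.13459772 0.098     ]
orange [381.80601093 149.42349727] [374 136  17  28 366] [0.55320928 0.04320781 0.098     ]
orange [371.16551724 235.4862069 ] [364 225  16  23 290] [ 0.54697795 -0.04711146  0.098     ]
dark [314.56888889  60.17333333] [305  41  30  30 225] [0.48791839 0.12497284 0.084     ]
dark [324.90566038  45.5       ] [320  40  11  12 106] [0.4976622 0.137398  0.084    ]
dark [306.04672897 138.8411215 ] [301 128  18  29 107] [0.47858314 0.05244056 0.084     ]
dark [319.24390244 143.67073171] [315 139  10  10  82] [0.49194547 0.04764486 0.084     ]
dark [310.22613065 212.9798995 ] [298 207  31  19 199] [ 0.4817333  -0.02664673  0.084     ]
dark [314.296875 226.4375  ] [310 222  10   9  64] [ 0.48602379 -0.04230823  0.084     ]
```

View pics/crop0.png

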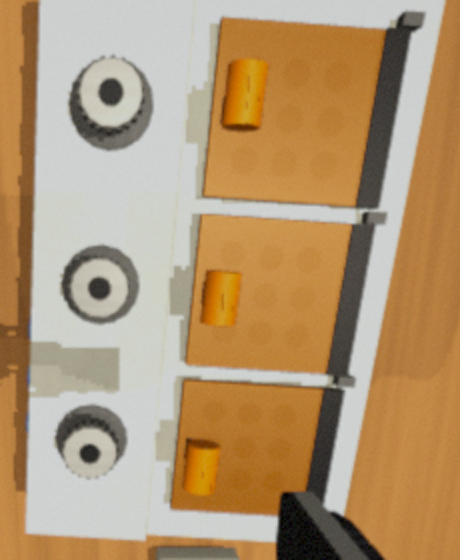

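View pics/scene0c.png

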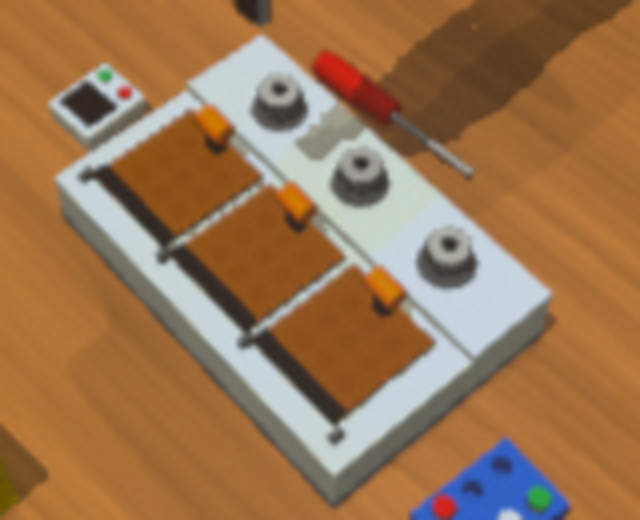

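View pics/side0c.png

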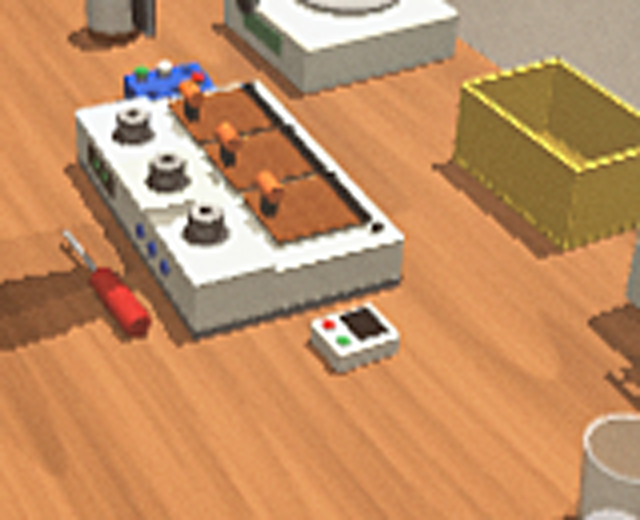

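Bolts measure a (0.498,0.137), b (0.492,0.048) and c (0.486,-0.042). The 90.0 mm spacing matches the spec, and the block yaw is -3.7°. I'll turn the jaws along the block's y, shut them, and hover over bolt b.

Call:
step_arm(rows=[[0.0476,-0.0081,0.09,0,0,-1.506,1],[0.0476,-0.0081,0.09,0,0,-1.506,1],[0.0476,-0.0081,0.09,0,0,-1.506,1],[0.0476,-0.0081,0.09,0,0,-1.506,1],[0.0476,-0.0081,0.09,0,0,-1.506,1],[0.0476,-0.0081,0.09,0,0,-1.506,1],[0.0476,-0.0081,0.09,0,0,-1.506,1],[0.0476,-0.0081,0.09,0,0,-1.506,1],[0.0476,-0.0081,0.09,0,0,-1.506,1],[0.0476,-0.0081,0.09,0,0,-1.506,1],[0.0476,-0.0081,0.09,0,0,-1.506,1],[0.0476,-0.0081,0.09,0,0,-1.506,1],[0.0476,-0.0081,0.09,0,0,-1.506,1],[0.0476,-0.0081,0.09,0,0,-1.506,1],[0.0476,-0.0081,0.09,0,0,-1.506,1],[0.0476,-0.0081,0.09,0,0,-1.506,1]], newtons=40)

```text
time_s: 1.48
tool_pos: [0.4918, 0.0476, 0.1412]
tcp_rot: [-0.105, -3.14, 0.0]
ft_force: [-0.1, -0.1, 0.2]
finger_gap: 0.0002
```

```bash
python3 - <<'E'
from h import *
from scipy.spatial.transform import Rotation as R
s=ctrl.state(); print(s["time_s"],s["joints"].round(3),s["tool_pos"],s["ft_force"],s["finger_gap"]); print(R.from_rotvec(s["tcp_rot"]).as_matrix().round(3))
c=ctrl.get_calibration("wrist"); im=ctrl.get_image("wrist")[:,:,::-1].copy(); cv2.imwrite("pics/w1.png",im)
cs=ctrl.get_calibration("scene"); i2=ctrl.get_image("scene")[:,:,::-1].copy(); cv2.imwrite("pics/s1.png",i2)
for n,p in dict(a=(.4977,.1374,.084),b=(.4919,.0476,.084),c=(.486,-.0423,.084)).items(): print(n,np.round(proj(c,p)),np.round(proj(cs,p)))
print(c["T"].round(3))
E
```

```text
1.4833 [ 0.096  0.289 -0.174  1.108 -0.     0.163] [0.49182951 0.04758805 0.14121074] [-0.12253335 -0.11743172  0.17282658] 0.00019844195000847398
[[-0.998  0.067 -0.   ]
 [ 0.067  0.998 -0.   ]
 [ 0.    -0.    -1.   ]]
a [445. 219.] [352. 220.]
b [326. 219.] [330. 200.]
c [207. 219.] [309. 181.]
[[ 0.066 -0.96  -0.271  0.422]
 [ 0.998  0.063  0.018  0.052]
 [-0.    -0.272  0.962  0.283]
 [ 0.     0.     0.     1.   ]]
```

View pics/w1.png

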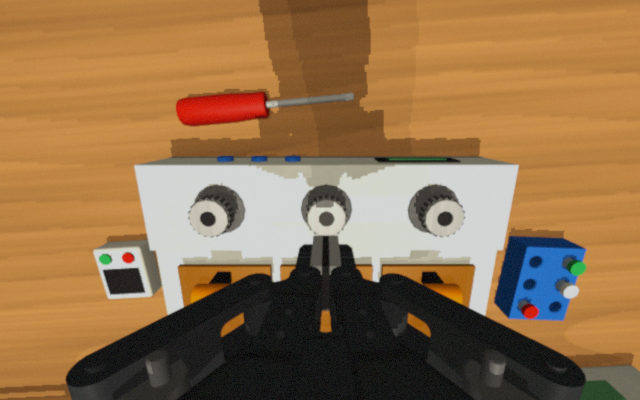

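The projected points land on the three bolt heads. Now tapping bolt b.

Call:
step_arm(rows=[[0,0,0.02,0,0,0,1],[0,0,0.04,0,0,0,1],[0,0,0.05,0,0,0,1],[0,0,0.054,0,0,0,1],[0,0,0.056,0,0,0,1],[0,0,0.057,0,0,0,1],[0,0,0.058,0,0,0,1],[0,0,0.058,0,0,0,1]])

```text
time_s: 2.25
tool_pos: [0.4926, 0.0477, 0.0841]
tcp_rot: [0.102, 3.138, 0.0]
ft_force: [0.4, 0.3, 0.1]
finger_gap: -0.0002
```

Call:
step_arm(rows=[[0,0,0.001,0,0,0,1],[0,0,0.001,0,0,0,1]])

```text
time_s: 2.42
tool_pos: [0.4926, 0.0477, 0.083]
tcp_rot: [0.102, 3.138, 0.0]
ft_force: [0.5, 0.6, 1.8]
finger_gap: 0.0
```

Call:
step_arm(rows=[[0,0,0.001,0,0,0,1],[0,0,0.001,0,0,0,1]])

```text
time_s: 2.58
tool_pos: [0.4926, 0.0477, 0.0817]
tcp_rot: [0.102, 3.138, 0.0]
ft_force: [0.4, -0.0, 2.6]
finger_gap: 0.0003
```

Call:
step_arm(rows=[[0,0,0.001,0,0,0,1],[0,0,0.001,0,0,0,1]])

```text
time_s: 2.75
tool_pos: [0.4925, 0.0477, 0.0805]
tcp_rot: [0.102, 3.139, 0.0]
ft_force: [2.3, 0.1, 2.3]
finger_gap: -0.0001
```

Call:
step_arm(rows=[[0,0,0.001,0,0,0,1],[0,0,0.001,0,0,0,1]])

```text
time_s: 2.92
tool_pos: [0.4923, 0.0477, 0.0793]
tcp_rot: [0.102, 3.139, 0.0]
ft_force: [1.4, -0.2, 2.1]
finger_gap: 0.0
```

Bolt b has sunk more than 4 mm at about 2.3 N, so it's the loose one. I'll push on to its stop.

Call:
step_arm(rows=[[0,0,0.001,0,0,0,1],[0,0,0.002,0,0,0,1],[0,0,0.003,0,0,0,1],[0,0,0.003,0,0,0,1]])

```text
time_s: 3.25
tool_pos: [0.4918, 0.0476, 0.0761]
tcp_rot: [-0.102, -3.14, 0.0]
ft_force: [1.0, -1.0, 1.8]
finger_gap: 0.0001
```

Call:
step_arm(rows=[[0,0,0.001,0,0,0,1],[0,0,0.001,0,0,0,1]])

```text
time_s: 3.42
tool_pos: [0.4918, 0.0476, 0.0757]
tcp_rot: [0.102, 3.14, 0.0]
ft_force: [0.7, 0.1, 5.0]
finger_gap: 0.0001
```

Call:
step_arm(rows=[[0,0,0.001,0,0,0,1],[0,0,0.001,0,0,0,1]])

```text
time_s: 3.58
tool_pos: [0.4919, 0.0476, 0.0754]
tcp_rot: [0.102, 3.139, 0.0]
ft_force: [-0.6, 0.1, 10.3]
finger_gap: 0.0002
```

The bolt is on its stop: it sank about 8 mm and the force rose to 10 N. Now I'll retreat, open the gripper, and check the result and the handle.

Call:
step_arm(rows=[[0,0,-0.02,0,0,0,1],[0,0,-0.06,0,0,0,0.5],[0,0,-0.1,0,0,0,0],[0,0,-0.12,0,0,0,0],[0,0,-0.12,0,0,0,0],[0,0,-0.12,0,0,0,0],[0,0,-0.12,0,0,0,0],[0,0,-0.12,0,0,0,0],[0,0,-0.12,0,0,0,0],[0,0,-0.12,0,0,0,0]])

```text
time_s: 4.42
tool_pos: [0.491, 0.0475, 0.1929]
tcp_rot: [-0.102, -3.137, 0.001]
ft_force: [-0.5, 0.3, 0.5]
finger_gap: 0.0855
```

```bash
python3 - <<'E'
from h import *
s=ctrl.state(); print(s["time_s"],s["tool_pos"],s["finger_gap"])
L={}
for n in ["wrist","scene","side"]:
    c=ctrl.get_calibration(n); im=ctrl.get_image(n)[:,:,::-1].copy(); cv2.imwrite(f"pics/{n}2.png",im)
    hsv=cv2.cvtColor(im,cv2.COLOR_BGR2HSV)
    e=proj(c,(.553,.0435,.093)); print(n,"expected handle b",np.round(e,1))
    m=(hsv[...,0]>7)&(hsv[...,0]<22)&(hsv[...,1]>190)&(hsv[...,2]>170)
    for ce,s in blobs(m,15):
        if np.hypot(*(ce-e))<80: print("  orange",ce.round(1),s,onplane(c,*ce,0.095).round(4)); L.setdefault(n,[]).append(ce)
c=ctrl.get_calibration("wrist"); print(proj(c,(.4919,.0476,.076)),proj(c,(.4919,.0476,.084)))
for n,(x0,y0) in dict(scene=(240,160),side=(270,150)).items():
    i=cv2.imread(f"pics/{n}2.png"); cv2.imwrite(f"pics/{n}2c.png",cv2.resize(i[y0:y0+130,x0:x0+160],None,fx=4,fy=4,interpolation=cv2.INTER_CUBIC))
E
```

```text
4.4167 [0.49097112 0.04751017 0.19286052] 0.08545660455268585
wrist expected handle b [325.9 265.2]
  orange [249.9 256.3] [248 251   5  13  28] [ 0.5379 -0.0278  0.095 ]
  orange [260.8 257.7] [255 252  11  12  58] [ 0.54   -0.0176  0.095 ]
  orange [388.5 282.4] [371 252  36  54 995] [0.5744 0.1034 0.095 ]
  orange [324.6 287.1] [ 291  256   70   51 1997] [0.5756 0.0408 0.095 ]
  orange [260.  288.6] [ 234  262   48   44 1302] [ 0.5733 -0.0227  0.095 ]
scene expected handle b [313.6 210. ]
  orange [292.5 190. ] [289 187   8   7  30] [ 0.5483 -0.0477  0.095 ]
  orange [313.  209.6] [309 207   9   7  31] [0.5541 0.0423 0.095 ]
  orange [335.2 230.8] [331 227   9   8  36] [0.5599 0.132  0.095 ]
side expected handle b [326.6 183.8]
(np.float64(325.95852065019733), np.float64(198.39422661092632)) (np.float64(325.97452982394276), np.float64(200.61519363345906))
```

View pics/wrist2.png

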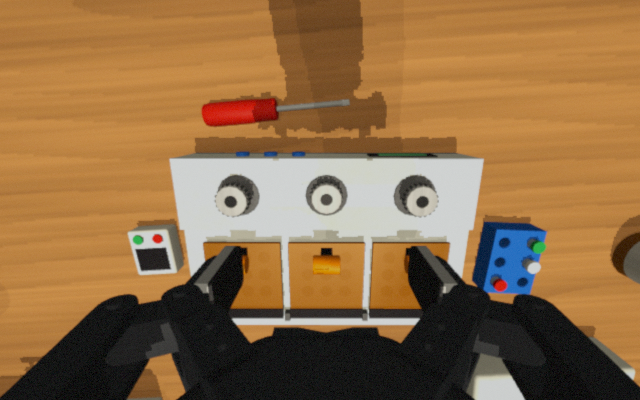

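View pics/scene2c.png

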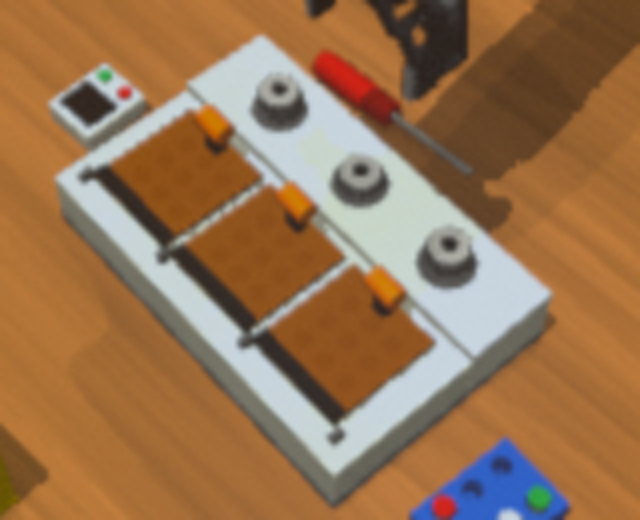

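View pics/side2c.png

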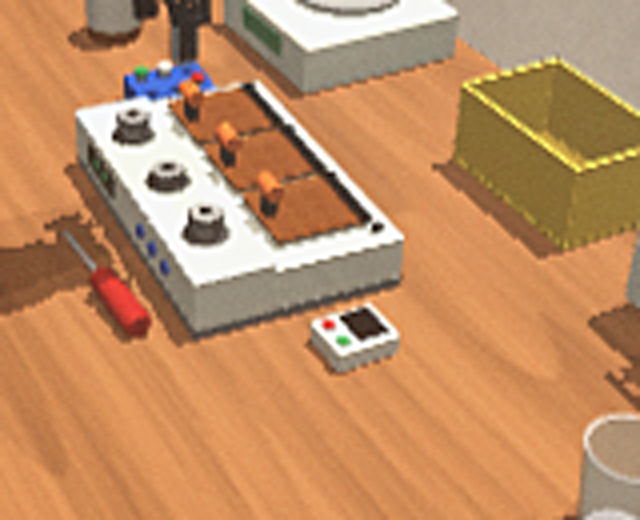

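Bolt b stands visibly lower than its neighbours. Handle b is at (326,264.5) in the wrist view, against (325.9,265.2) predicted from (0.553,0.0435,0.093). The scene ray agrees within 2 mm. I'll move over the handle and descend with the jaws partly open.

Call:
step_arm(rows=[[-0.03,0,0,0,0,0,0.35],[-0.0613,0,0,0,0,0,0.35],[-0.0613,0,0.03,0,0,0,0.35],[-0.0613,0,0.06,0,0,0,0.35],[-0.0613,0,0.06,0,0,0,0.35],[-0.0613,0,0.06,0,0,0,0.35]])

```text
time_s: 5.07
tool_pos: [0.5512, 0.0435, 0.1326]
tcp_rot: [-0.102, -3.134, 0.001]
ft_force: [-0.2, -0.6, 0.0]
finger_gap: 0.0554
```

```bash
python3 - <<'E'
from h import *
s=ctrl.state(); print(s["time_s"],s["tool_pos"],s["finger_gap"],s["ft_force"])
c=ctrl.get_calibration("wrist"); im=ctrl.get_image("wrist")[:,:,::-1].copy(); cv2.imwrite("pics/w3.png",im)
print(proj(c,(.553,.0435,.093)))
E
```

```text
5.0667 [0.55116277 0.04346116 0.13257395] 0.05536155895082307 [-0.22329059 -0.58339697  0.03214187]
(np.float64(326.34703598546287), np.float64(229.8701058488156))
```

View pics/w3.png

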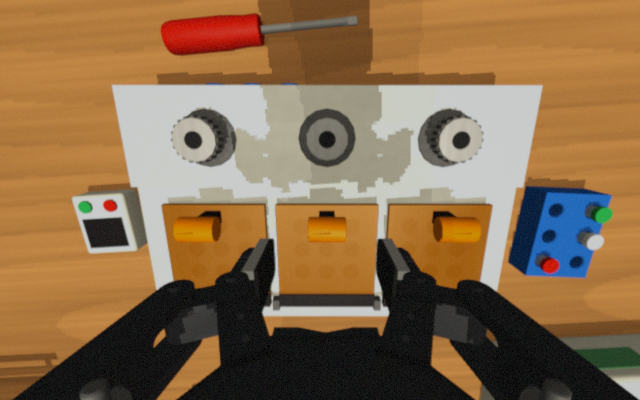

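The handle is centred between the fingers at (327,230), as predicted. I'll descend and close.

Call:
step_arm(rows=[[0,0,0.025,0,0,0,0.35],[0,0,0.045,0,0,0,0.35],[0,0,0.057,0,0,0,0.35],[0,0,0.061,0,0,0,0.35],[0,0,0.061,0,0,0,0.35],[0,0,0.061,0,0,0,0.35]], newtons=40)

```text
time_s: 5.62
tool_pos: [0.5544, 0.0438, 0.0752]
tcp_rot: [0.101, 3.137, 0.001]
ft_force: [0.1, 0.1, 0.0]
finger_gap: 0.0554
```

Call:
step_arm(rows=[[0,0,0,0,0,0,0.5],[0,0,0,0,0,0,0.6],[0,0,0,0,0,0,0.8],[0,0,0,0,0,0,0.9],[0,0,0,0,0,0,0.9],[0,0,0,0,0,0,0.9],[0,0,0,0,0,0,0.9],[0,0,0,0,0,0,0.9]], newtons=40)

```text
time_s: 6.28
tool_pos: [0.554, 0.0441, 0.0747]
tcp_rot: [0.102, 3.138, 0.002]
ft_force: [-0.7, 1.4, 5.9]
finger_gap: 0.0253
```

```bash
python3 - <<'E'
from h import *
s=ctrl.state(); print(s["time_s"],s["tool_pos"],s["finger_gap"],s["ft_force"])
im=ctrl.get_image("wrist")[:,:,::-1].copy(); cv2.imwrite("pics/w4.png",im)
# arc plan: handle about hinge, waypoints in tool axes (x=-block x, z=down)
r=np.hypot(82,33); a0=np.arctan2(33,-82)
for th in np.arange(0.1,1.11,0.1):
    a=a0-th; print(round(th,2), round(-(r*np.cos(a)+82)/1000,4), round(-(r*np.sin(a)-33)/1000,4))
E
```

```text
6.2833 [0.55397642 0.04409255 0.07472075] 0.02532875261023208 [-0.74696     1.42821778  5.90208071]
0.1 -0.0037 -0.008
0.2 -0.0082 -0.0156
0.3 -0.0134 -0.0228
0.4 -0.0193 -0.0293
0.5 -0.0259 -0.0353
0.6 -0.033 -0.0405
0.7 -0.0405 -0.0451
0.8 -0.0485 -0.0488
0.9 -0.0569 -0.0517
1.0 -0.0655 -0.0538
1.1 -0.0742 -0.055
```

View pics/w4.png

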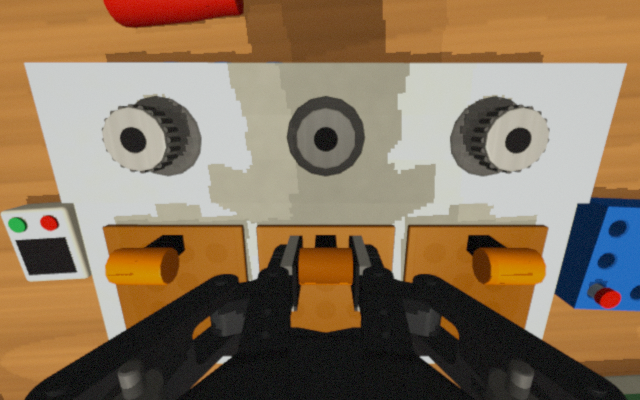

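The pads hold the handle across its flat ends, with a 25.3 mm gap against the nominal 26. Now I'll follow the arc slowly.

Call:
step_arm(rows=[[-0.0018,0,-0.004,0,0,0,0.9],[-0.0037,0,-0.008,0,0,0,0.9],[-0.0059,0,-0.0118,0,0,0,0.9],[-0.0082,0,-0.0156,0,0,0,0.9],[-0.0108,0,-0.0192,0,0,0,0.9],[-0.0134,0,-0.0228,0,0,0,0.9],[-0.0163,0,-0.0261,0,0,0,0.9],[-0.0193,0,-0.0293,0,0,0,0.9],[-0.0193,0,-0.0293,0,0,0,0.9]])

```text
time_s: 7.08
tool_pos: [0.5724, 0.0428, 0.1033]
tcp_rot: [-0.101, -3.139, -0.001]
ft_force: [-1.4, 4.3, -3.9]
finger_gap: 0.0254
```

```bash
python3 - <<'E'
from h import *
s=ctrl.state(); print(s["time_s"],s["tool_pos"],s["finger_gap"],s["ft_force"],s["moment"])
im=ctrl.get_image("wrist")[:,:,::-1].copy(); cv2.imwrite("pics/w5.png",im)
E
```

```text
7.0833 [0.57243048 0.0428224  0.10326016] 0.025447408820487506 [-1.42019397  4.34829685 -3.89993198] [ 1.0545296   0.66724361 -0.08462998]
```

View pics/w5.png

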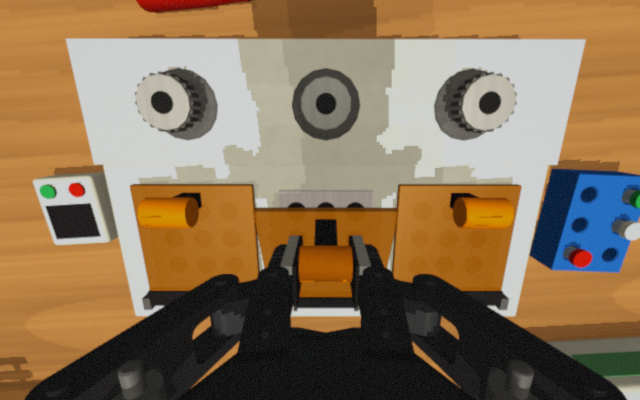

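The cover is lifting cleanly at about 0.4 rad with small forces. Continuing to about 1.05 rad.

Call:
step_arm(rows=[[-0.0033,0,-0.003,0,0,0,0.9],[-0.0066,0,-0.006,0,0,0,0.9],[-0.0101,0,-0.0087,0,0,0,0.9],[-0.0137,0,-0.0112,0,0,0,0.9],[-0.0174,0,-0.0136,0,0,0,0.9],[-0.0212,0,-0.0158,0,0,0,0.9],[-0.0252,0,-0.0177,0,0,0,0.9],[-0.0292,0,-0.0195,0,0,0,0.9],[-0.0334,0,-0.0211,0,0,0,0.9],[-0.0376,0,-0.0224,0,0,0,0.9],[-0.0419,0,-0.0236,0,0,0,0.9],[-0.0462,0,-0.0245,0,0,0,0.9],[-0.0505,0,-0.0252,0,0,0,0.9],[-0.0505,0,-0.0252,0,0,0,0.9],[-0.0505,0,-0.0252,0,0,0,0.9],[-0.0505,0,-0.0252,0,0,0,0.9]])

```text
time_s: 8.47
tool_pos: [0.6222, 0.0395, 0.1287]
tcp_rot: [-0.101, -3.139, -0.001]
ft_force: [-3.8, 4.9, -1.1]
finger_gap: 0.0251
```

```bash
python3 - <<'E'
from h import *
s=ctrl.state(); print(s["time_s"],s["tool_pos"],s["finger_gap"],s["ft_force"],s["moment"])
for n in ["wrist","scene","side"]:
    im=ctrl.get_image(n)[:,:,::-1].copy()
    if n!="wrist":
        x0,y0=(220,130) if n=="scene" else (270,110); im=cv2.resize(im[y0:y0+150,x0:x0+180],None,fx=4,fy=4,interpolation=cv2.INTER_CUBIC)
    cv2.imwrite(f"pics/{n}6.png",im)
E
```

```text
8.4667 [0.62221815 0.03954505 0.12870548] 0.025124515661713583 [-3.78240149  4.89180464 -1.06203861] [ 0.92378958  0.82601937 -0.01894287]
```

View pics/wrist6.png

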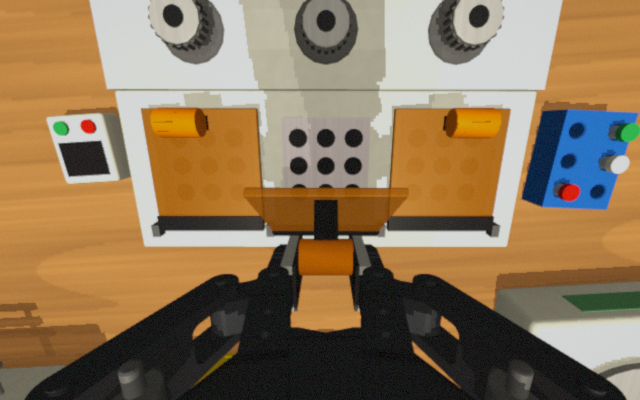

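View pics/scene6.png

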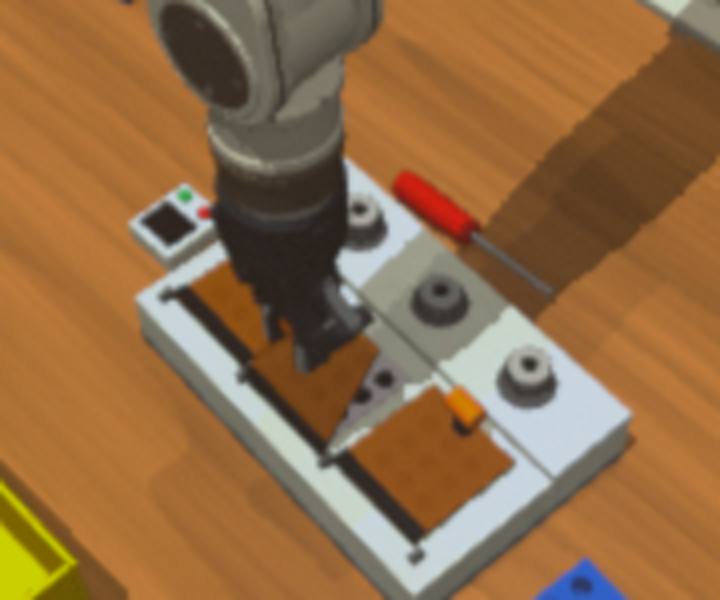

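View pics/side6.png

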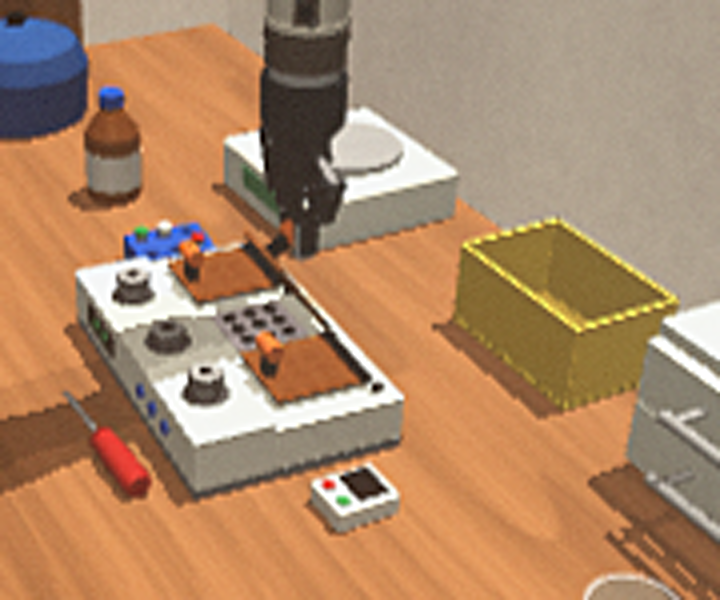

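The pictures show the middle cover held at about 1.03 rad (59°), bolt b down, the other covers shut and the bystanders in place. Handing in.

```bash
python3 -c "
from cell import ctrl
print(ctrl.job_done()); s=ctrl.state(); print(s['time_s'],s['finger_gap'],s['ft_force'])"
```

```text
the job is handed in; nothing more can be done
None
the job is handed in; nothing more can be done
```

The job is done and handed in at about 8.6 s. The loose bolt was the middle one (bolt_b), and the middle cover is held open in the gripper.

- **Bolt:** I tapped the middle bolt first. It gave at about 2 N, sank about 8 mm (84 to about 75.5 mm) and met its stop, where I pressed to about 10 N. It stayed down in all later pictures. I did not need to tap the other two bolts.
- **Cover:** I gripped the middle cover by its orange handle at 40 N and swung it open. The tool's travel puts it at about 1.03 rad (59°), past half-way to upright.
- **Last checks:** The finger gap was 25.1 mm on the 26 mm handle, with a wrist force of about 6 N. The other two covers are shut. The driver, timer and rack have not visibly moved. The far bystanders were outside the final close-up pictures or only partly in them, and the arm never went near them.
- **Not confirmed:** No check disagreed, but no state reading was available after hand-in.

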